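# Seat the square-cornered copper spout in the corner of the soldering jig

## Task

Take the copper spout with the rectangular foot and set it upright on the jig's steel plate, long side of the foot along the long fence but about 40 mm clear of both the fence and the end stop, and press it down firmly. Then, without lifting it again, slide it sideways against the long fence, and only after that slide it along the fence up to the end stop, and let go, leaving it flat and square in the corner. Leave the round-footed spout and the funnel where they stand.

Things in the scene. Friction and masses are not known exactly. Their poses are not given: they have to be found in the camera images.
- spout_mid (a point): The workpiece, loose, 0.35 kg: upright copper tube, 34 mm diameter, in the middle of a rectangular copper foot 110 x 80 x 12 mm; 64 mm high in all. The only one with a rectangular foot; stands in any of three places shared with the next two. Point: its centre, on the tube's axis 32 mm above the foot's underside. x along the foot's 110 mm side, y along the 80 mm side, z up; either way round.
- jig: Fixed wooden board 290x240x30 mm with steel plate 250x200 mm, top face 38 mm above table, carrying two dark bars 20 mm high, 20 wide. Origin: centre of board's underside, z up. Long fence runs along x, full length, inner face at y=+80 mm. End stop: shorter bar along y (-60 to +60), inner face at x=+105 mm. With the foot touching both, the spout's centre is at x=+50, y=+40, z=+70 mm in this frame.
- round_spout_mid (a point): Bystander, loose: the same copper tube (34 mm diameter, 64 mm high in all) on a round foot, 96 mm in diameter and 12 mm thick. This point is its centre, 32 mm above the table. Leave it alone.
- funnel_mid (a point): Bystander, loose: a copper funnel standing mouth down, a cone 106 mm across at the foot narrowing to a 30 mm top, 85 mm high. This point is its centre, 42.5 mm above the table. Leave it alone. (A wooden mallet also lies off to the robot's right, beyond the work.)
There are look-alikes about, which are no part of the job. What is shaped like the part that bears spout_mid but black or blue is not meant.

How it is judged (in metres and radians):
On the way, in this order (a step that is already met when the one before it is completed fails the run):
1. the spout stands flat on the jig plate, at least 15 mm clear of both the fence and the stop, and is pressed on the plate with more than 8 N in all (it weighs about 3.5 N) (z of spout_mid in the frame of jig between 0.062 and 0.078 m and angle between spout_mid's own z axis and vertical below 0.175 rad and x of spout_mid in the frame of jig between -0.08 and 0.035 m and y of spout_mid in the frame of jig between -0.07 and 0.025 m and contact force between spout and jig above 8 N), for 0.1 s.
2. flat on the plate, it is up to the long fence (within 12 mm, square within 10 degrees) while still at least 15 mm short of the end stop (z of spout_mid in the frame of jig between 0.062 and 0.078 m and angle between spout_mid's own z axis and vertical below 0.175 rad and angle between the x axis of spout_mid and the x axis of jig, either way round below 0.175 rad and y of spout_mid in the frame of jig above 0.028 m and x of spout_mid in the frame of jig below 0.035 m), for 0.1 s.
At the end, for the whole second after the job is handed in: The rectangular-footed spout stands flat on the plate and square to the fence (10 degrees, height 8 mm), its centre within 12 mm of where the foot touches both fence and end stop, at rest; the round-footed spout and the funnel are within 30 mm of their starts (z of spout_mid in the frame of jig between 0.062 and 0.078 m and angle between spout_mid's own z axis and vertical below 0.175 rad and angle between the x axis of spout_mid and the x axis of jig, either way round below 0.175 rad and y of spout_mid in the frame of jig between 0.028 and 0.048 m and x of spout_mid in the frame of jig between 0.038 and 0.058 m and linear speed of spout below 0.02 m/s and distance of each of round_spout_mid, funnel_mid from where it was at the start of the episode below 0.03 m).
It fails at once if the round-footed spout is moved more than 30 mm (distance of round_spout_mid from where it was at the start of the episode above 0.03 m).
It fails at once if the funnel is moved more than 30 mm (distance of funnel_mid from where it was at the start of the episode above 0.03 m).
It fails at once if the spout is lowered from above into its place along the fence (held 8 to 18 mm above the plate there) instead of being slid (z of spout_mid in the frame of jig between 0.078 and 0.088 m and angle between spout_mid's own z axis and vertical below 0.175 rad and y of spout_mid in the frame of jig between 0.028 and 0.048 m and x of spout_mid in the frame of jig between -0.08 and 0.058 m).
It also fails if it takes over 38 s, if anything falls off the work surface, if the arm or the gripper's body presses on something with over 40 N, if the wrist force passes 120 N, or if a joint passes its speed limit or range.

## Robot

A 6-joint arm with a two-finger parallel gripper is mounted at the origin on the work surface. World frame = base frame: x ahead of the robot, y to its left, z up, the work surface at z = 0. Lengths are in m, angles in degrees, forces in N, time in s.
With the tool pointing down it reaches from about 0.35 to 0.875 m from the base axis. Payload 4.2 kg.
Tool frame: the origin (TCP) lies midway between the tips of the shut fingers; the grasp point (between the pads) lies 19 mm behind it (hold_point_z is the z of the grasp point in the tool frame, in m); z points along the fingers, y is the direction in which the jaws open and shut (so a half turn about z gives the same grasp; the last joint's range is limited). The gripper opens to 87 mm and grips with 3 to 60 N. Pads are 19 mm wide; open, the fingers measure 117 mm over their backs; the gripper's body (75 mm by 190 mm) begins 51 mm behind the grasp point.
Start: joints at [-59.439, 22.042, 0.453, 0, -68.411, -14.817], TCP at [0.17, -0.602, 0.193] pointing down, gripper open.
Joint ranges: [-179.83, 179.83], [-69.29, 118.12], [-61.27, 80.66], [-181.25, 117.63], [-171.15, -9.14], [-177.46, 177.46]. Speed limits (degrees/s): [159.86, 159.86, 180, 180, 180, 180].

## Interface

Orientations are given as a 3x3 rotation matrix whose columns are the frame's x, y, z axes.
In Python, from station import * gives the robot as it stands. The module is installed in compiled form; this text tells all that it offers.
- The arm moves only by the tool jog_arm, never from a script. Its argument "moves" is a list of rows, each a list of 7 numbers: the closure, from -1 (fully open) to 1 (shut), then the shift along the tool's x, y, z in m, then the turn, a rotation vector about the tool's x, y, z in rad. In form: [[gripper, x, y, z, wx, wy, wz], ...]. A call has exactly 10 rows; each row is the pose to reach, as a shift and turn from the pose commanded when the call began, along the tool's axes at that moment; what a row does not reach only later rows make up. A row lasts 1/12 s, in which the tool goes at most 41.7 mm and 7.16 degrees, less where a joint would pass 70% of its speed; a pose out of reach is approached as far as the arm can. A call with a gripper value outside its range is refused whole. The fingers move at their own pace and stop on an object; the grip force is fixed at half the most. Time passes only in rows, so rows that repeat a pose let the fingers close, or fill a call up. It gives the time, the measured TCP pose, the force and the opening at its end, in the units of the state.
- sense(): the state, without advancing time (a new reading comes with each control period).
- capture(name): name is "scene" or "top" or "wrist"; returns a dict with "frame" (420x560x3 uint8, red, green, blue), "fov_y" (degrees; the focal length in pixels is half the picture's height over the tangent of half this angle, whatever the lens; pixels are square), "cx", "cy" (the principal point, pixels), "world_from_camera" (4x4, takes a point from camera to world coordinates). Camera axes: x right, y down, z forward; pixel columns grow to the right and rows downward; lengths in m; the calibration is good to about 2 mm. A picture is of the moment at which its call begins. There is no depth.
- finish_job(): hands the job in, once; it reports no verdict.
The state is a dict: "time_s": time; "joints": joint angles; "joint_velocities": joint speeds; "effort": joint torques, N m; "tcp_pos": TCP position; "ee_rot": TCP orientation; "wrist_force": force on the tool from outside, world axes, zero at the start; "moment": the same for the moment, N m; "gripper_width": opening from 0.0 (shut) to 1.0 (fully open).
Only numpy, scipy, OpenCV 4.12 (cv2) and the standard library are available. Lean on these libraries where they do the work, as an engineer would, in place of code of your own. Each camera call takes 0.05 s, during which the arm holds its last target.

## Working session

There is one attempt and no reset: what is moved stays moved. The work goes in short steps, Python scripts to look and compute and a tool call to move; the robot and the scene stay as the last step left them, time stands still between calls to the robot, and variables do not carry over. Pictures are saved under pics/ and viewed, and the job is handed in when it is done.

Besides the shell and the picture viewer there is one more tool, called after ">>>" by a JSON object that holds its "name" and its "arguments", one argument or row to a line. jog_arm: Moves the arm, as the interface text tells. Its arguments: {"type":"object","properties":{"moves":{"type":"array"}},"required":["moves"]}

```bash
mkdir -p pics; python3 - <<'E'
from station import *
import cv2, pickle
d={}
for n in ["scene","top","wrist"]:
    c=capture(n); d[n]=c
    cv2.imwrite(f"pics/{n}0.png",c["frame"][:,:,::-1]); print(n,c["fov_y"],c["cx"],c["cy"],c["world_from_camera"].round(4).tolist())
pickle.dump(d,open("c0.pkl","wb"))
print(sense())
E
```

```text
scene 57.81480654404252 286.03983906969506 211.6384799328706 [[0.3673, 0.7334, -0.572, 1.1515], [0.9299, -0.2779, 0.2408, -0.474], [0.0177, -0.6204, -0.7841, 0.9994], [0.0, 0.0, 0.0, 1.0]]
top 47.71162591428676 277.26014842093826 203.26947829741857 [[0.0029, -0.9973, 0.0727, 0.3793], [-0.9999, -0.004, -0.0157, -0.185], [0.0159, -0.0727, -0.9972, 1.4492], [0.0, 0.0, 0.0, 1.0]]
wrist 63.92393239510471 276.52798209577713 203.12695817936842 [[-0.2718, 0.9258, 0.2628, 0.0961], [0.9623, 0.2607, 0.077, -0.6226], [0.0028, 0.2738, -0.9618, 0.3838], [0.0, 0.0, 0.0, 1.0]]
{'time_s': 0.15, 'joints': array([-5.94376026e+01,  2.20815302e+01,  3.99843442e-01, -2.02755334e-02,
       -6.84099893e+01, -1.48166586e+01]), 'joint_velocities': array([-0.00323556, -0.21287851,  0.14413112,  0.04562741,  0.05183201,
        0.0031394 ]), 'effort': array([-8.73761564e-06, -3.91052413e+01,  1.87587404e+01,  4.22234863e+00,
        1.23717668e-02, -1.40229472e-04]), 'tcp_pos': array([ 0.16949265, -0.60108062,  0.1917165 ]), 'ee_rot': array([[-9.62510796e-01, -2.71242855e-01, -5.30241346e-04],
       [-2.71243358e-01,  9.62509560e-01,  1.54505739e-03],
       [ 9.12765859e-05,  1.63095886e-03, -9.99998666e-01]]), 'wrist_force': array([ 0.50135917,  0.36880242, -0.05446757]), 'moment': array([ 0.01303792, -0.02127455, -0.01626785]), 'gripper_width': 0.999578069687863}
```

View pics/top0.png

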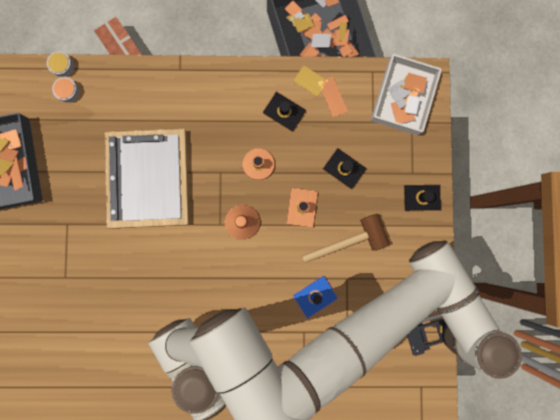

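View pics/scene0.png

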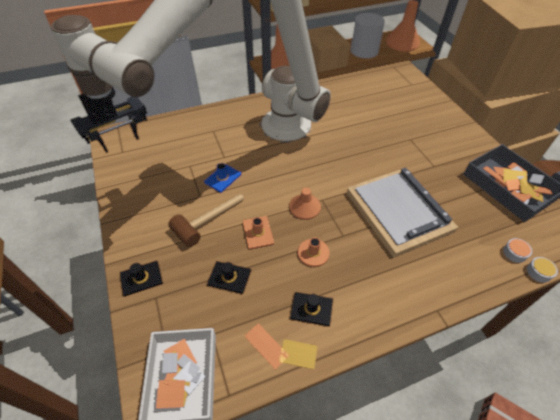

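View pics/wrist0.png

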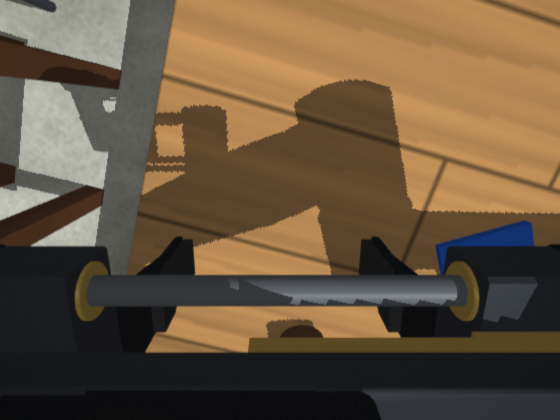

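Candidates in the top view:
- Orange rectangular foot at (302,207).
- Orange round foot at (258,163).
- Funnel at (241,221).
- Black look-alikes at (284,111), (344,168) and (422,197).
- Blue look-alike at (316,297).
- Flat orange card at (333,97).

I choose (302,207). The jig is at (146,178), with the fence on its left side (+y) and the end stop at the top (+x).

```bash
cat > h.py <<'E'
import numpy as np, cv2, pickle
def ray(c,u,v):
    f=210/np.tan(np.radians(c["fov_y"])/2)
    d=np.array([(u-c["cx"])/f,(v-c["cy"])/f,1.]); T=c["world_from_camera"]
    return T[:3,3],T[:3,:3]@d
def onz(c,u,v,z):
    o,d=ray(c,u,v); return (o+d*(z-o[2])/d[2])
def pix(c,p):
    T=c["world_from_camera"];q=T[:3,:3].T@(np.array(p)-T[:3,3]);f=210/np.tan(np.radians(c["fov_y"])/2)
    return q[:2]/q[2]*f+[c["cx"],c["cy"]]
def orange(c,box):
    hsv=cv2.cvtColor(c["frame"],cv2.COLOR_RGB2HSV)
    m=cv2.inRange(hsv,(4,150,110),(13,255,255)); k=np.zeros_like(m);x0,y0,x1,y1=box;k[y0:y1,x0:x1]=255
    return m&k
E
python3 - <<'E'
from h import *
d=pickle.load(open("c0.pkl","rb"))
for n,boxes in (("top",[(280,180,325,235),(235,140,280,185),(220,200,265,245)]),("scene",[(235,208,280,255),(290,230,335,270),(285,180,325,220)])):
    c=d[n]
    for b in boxes:
        m=orange(c,b); cs,_=cv2.findContours(m,cv2.RETR_EXTERNAL,cv2.CHAIN_APPROX_NONE)
        k=max(cs,key=cv2.contourArea)[:,0].astype(float)
        w=np.array([onz(c,u,v,.012)[:2] for u,v in k]).astype(np.float32)
        print(n,b,len(k),cv2.minAreaRect(w*1000),cv2.boxPoints(cv2.minAreaRect(w*1000)).round(0).tolist())
c=d["top"]
f=c["frame"][:,:,::-1]
a=cv2.resize(f[120:240,95:200],None,fx=5,fy=5,interpolation=cv2.INTER_CUBIC)
cv2.imwrite("pics/jig.png",a)
cv2.imwrite("pics/sp.png",cv2.resize(f[140:240,220:325],None,fx=5,fy=5,interpolation=cv2.INTER_CUBIC))
s=d["scene"]["frame"][:,:,::-1]
cv2.imwrite("pics/sp2.png",np.hstack([cv2.resize(s[175:275,230:340],(440,400),interpolation=cv2.INTER_CUBIC)]))
E
```

```text
top (280, 180, 325, 235) 29 ((471.7629699707031, -310.956787109375), (20.255290985107422, 32.28853225708008), 78.6082763671875) [[454.0, -318.0], [486.0, -324.0], [490.0, -304.0], [458.0, -298.0]]
top (235, 140, 280, 185) 49 ((601.115966796875, -168.3037567138672), (28.175891876220703, 45.377052307128906), 45.579444885253906) [[575.0, -162.0], [607.0, -194.0], [627.0, -174.0], [595.0, -142.0]]
top (220, 200, 265, 245) 107 ((430.1330871582031, -120.70796203613281), (75.02159118652344, 70.34257507324219), 45.22892761230469) [[379.0, -123.0], [429.0, -172.0], [482.0, -119.0], [432.0, -69.0]]
scene (235, 208, 280, 255) 23 ((470.4581604003906, -310.0886535644531), (15.530821800231934, 23.176456451416016), 69.14937591552734) [[457.0, -313.0], [479.0, -321.0], [484.0, -307.0], [462.0, -299.0]]
scene (290, 230, 335, 270) 18 ((603.908447265625, -178.5229949951172), (9.175728797912598, 28.7174129486084), 66.58250427246094) [[589.0, -177.0], [615.0, -188.0], [619.0, -180.0], [593.0, -169.0]]
scene (285, 180, 325, 220) 4 ((401.3623962402344, -130.5262908935547), (5.483122825622559, 5.439340591430664), 15.787866592407227) [[398.0, -129.0], [399.0, -134.0], [405.0, -132.0], [403.0, -127.0]]
```

View pics/jig.png

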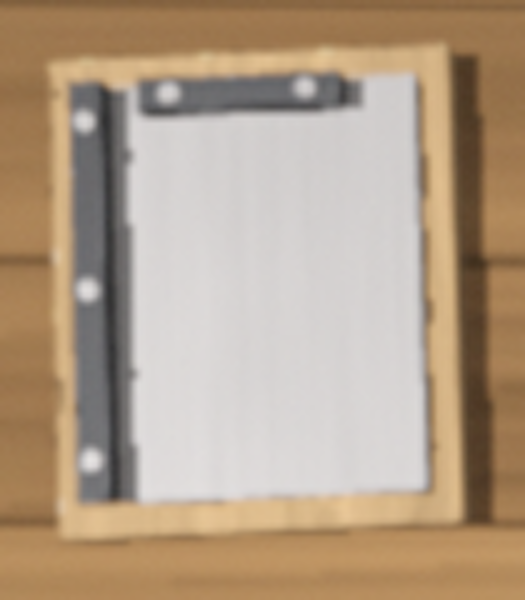

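View pics/sp.png

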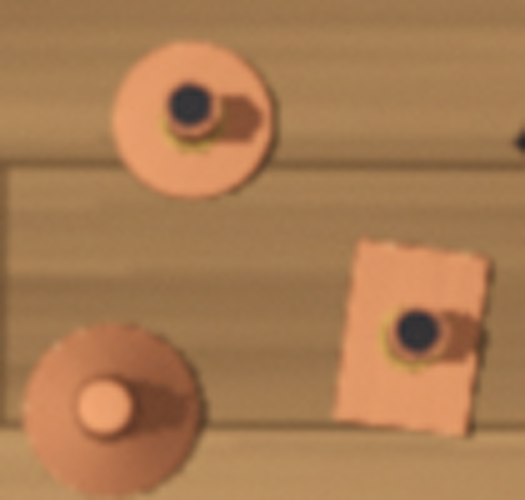

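View pics/sp2.png

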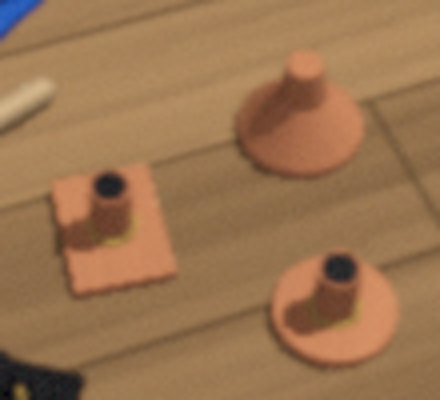

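The close crops confirm the choice: rectangular copper foot at about (302,207), round foot at (258,163), funnel at (241,221). Next I'll measure the poses.

```bash
python3 - <<'E'
from h import *
d=pickle.load(open("c0.pkl","rb"))
c=d["top"]
hsv=cv2.cvtColor(c["frame"],cv2.COLOR_RGB2HSV)
for u,v in [(295,200),(300,215),(330,240),(285,225),(258,175),(146,178),(109,180)]: print((u,v),hsv[v,u])
cr=lambda pts,ox,oy:[((x+.5)/5-.5+ox,(y+.5)/5-.5+oy) for x,y in pts]
foot=np.array([onz(c,u,v,.012)[:2] for u,v in cr([(360,240),(492,258),(467,437),(333,417)],220,140)])*1000
print("foot hand",foot.round(1).tolist(),foot.mean(0),[np.linalg.norm(foot[i]-foot[(i+1)%4]).round(1) for i in range(4)])
for n,pts,z in (("board",[(50,62),(450,42),(465,522),(63,540)],.03),("bars",[(70,85),(418,72)],.058)):
    b=np.array([onz(c,u,v,z)[:2] for u,v in cr(pts,95,120)])*1000
    print(n,b.round(1).tolist(),b.mean(0),[np.linalg.norm(b[i]-b[(i+1)%len(b)]).round(1) for i in range(len(b))])
    if n=="board":
        print(np.degrees([np.arctan2(*(b[0]-b[3])[::-1]),np.arctan2(*(b[1]-b[2])[::-1]),np.arctan2(*(b[0]-b[1])[::-1])-np.pi/2,np.arctan2(*(b[3]-b[2])[::-1])-np.pi/2]))
# mask rect
for nm in ("top","scene"):
    c=d[nm]; hsv=cv2.cvtColor(c["frame"],cv2.COLOR_RGB2HSV)
    m=cv2.inRange(hsv,(0,110,60),(12,255,255)); cv2.imwrite(f"pics/m_{nm}.png",m)
    for b in {"top":[(280,180,325,235),(235,140,280,185)],"scene":[(235,208,280,255)]}[nm]:
        x0,y0,x1,y1=b;k=np.zeros_like(m);k[y0:y1,x0:x1]=m[y0:y1,x0:x1]
        cs,_=cv2.findContours(k,cv2.RETR_EXTERNAL,cv2.CHAIN_APPROX_NONE);k=max(cs,key=cv2.contourArea)[:,0].astype(float)
        w=np.array([onz(c,u,v,.012)[:2] for u,v in k]).astype(np.float32)*1000
        print(nm,len(k),cv2.minAreaRect(w),cv2.boxPoints(cv2.minAreaRect(w)).round().tolist())
# tube top
for nm,ox,oy,s,p in (("top",220,140,5,(417,331)),("scene",230,175,4,(110,186))):
    print(nm,onz(d[nm],(p[0]+.5)/s-.5+ox,(p[1]+.5)/s-.5+oy,.064))
E
```

```text
(295, 200) [ 12 138 223]
(300, 215) [ 12 138 225]
(330, 240) [ 16 126 180]
(285, 225) [ 15 128 135]
(258, 175) [ 12 138 224]
(146, 178) [  8   5 215]
(109, 180) [ 16  81 173]
foot hand [[532.1, -251.0], [521.5, -331.5], [412.5, -315.9], [424.4, -234.8]] [ 472.62456375 -283.30587343] [np.float64(81.1), np.float64(110.0), np.float64(82.0), np.float64(109.0)]
board [[696.0, 313.6], [709.8, 73.5], [419.8, 59.7], [408.4, 297.5]] [558.4840918  186.05135508] [np.float64(240.4), np.float64(290.3), np.float64(238.1), np.float64(288.1)]
[3.19699304 2.73389903 3.2921928  2.76296172]
bars [[676.0, 291.6], [685.1, 87.0]] [680.58446967 189.2804475 ] [np.float64(204.8), np.float64(204.8)]
top 118 ((472.47210693359375, -282.7068176269531), (83.21475219726562, 110.9844741821289), 83.07209014892578) [[412.0, -317.0], [523.0, -331.0], [533.0, -248.0], [422.0, -235.0]]
top 89 ((604.1539916992188, -149.96224975585938), (92.35162353515625, 94.5630111694336), 0.2785898745059967) [[558.0, -103.0], [558.0, -197.0], [651.0, -197.0], [650.0, -102.0]]
scene 103 ((475.5328063964844, -285.6611328125), (85.7286376953125, 117.63604736328125), 83.7769546508789) [[412.0, -322.0], [529.0, -335.0], [539.0, -249.0], [422.0, -237.0]]
top [ 0.47321596 -0.28206736  0.064     ]
scene [ 0.47219322 -0.28343194  0.064     ]
```

>>> {"name": "jog_arm", "arguments": {
  "moves": [
    [-1,-0.03,0.018,0,0,0,0.04],
    [-1,-0.06,0.036,0,0,0,0.08],
    [-1,-0.09,0.054,0,0,0,0.12],
    [-1,-0.12,0.072,0,0,0,0.16],
    [-1,-0.15,0.09,0,0,0,0.2],
    [-1,-0.18,0.108,0,0,0,0.24],
    [-1,-0.21,0.126,0,0,0,0.28],
    [-1,-0.24,0.144,0,0,0,0.32],
    [-1,-0.27,0.162,0,0,0,0.36],
    [-1,-0.3,0.18,0,0,0,0.41]
  ]
}}

```text
time_s: 0.98
tcp_pos: [0.4103, -0.3453, 0.1925]
ee_rot: [[-0.991, 0.137, -0.0], [0.137, 0.991, 0.0], [0.0, 0.0, -1.0]]
wrist_force: [0.6, 1.0, -0.1]
gripper_width: 0.999
```

>>> {"name": "jog_arm", "arguments": {
  "moves": [
    [-1,-0.013,0.018,0.005,0,0,0],
    [-1,-0.027,0.036,0.015,0,0,0],
    [-1,-0.04,0.054,0.025,0,0,0],
    [-1,-0.053,0.0725,0.04,0,0,0],
    [-1,-0.053,0.0725,0.055,0,0,0],
    [-1,-0.053,0.0725,0.07,0,0,0],
    [-1,-0.053,0.0725,0.08,0,0,0],
    [-1,-0.053,0.0725,0.085,0,0,0],
    [-1,-0.053,0.0725,0.09,0,0,0],
    [-1,-0.053,0.0725,0.09,0,0,0]
  ]
}}

```text
time_s: 1.82
tcp_pos: [0.4713, -0.2823, 0.1019]
ee_rot: [[-0.991, 0.135, -0.001], [0.135, 0.991, 0.0], [0.001, 0.0, -1.0]]
wrist_force: [-0.3, -0.4, -0.1]
gripper_width: 0.996
```

```bash
python3 - <<'E'
from h import *
from station import *
for n in ("wrist","scene"):
    c=capture(n);f=c["frame"][:,:,::-1]
    cv2.imwrite(f"pics/{n}1.png",f if n=="wrist" else cv2.resize(f[130:300,180:380],None,fx=3.5,fy=3.5))
s=sense();print(s["tcp_pos"],s["ee_rot"].round(4).tolist())
E
```

```text
[ 0.47204466 -0.28258375  0.10308851] [[-0.9908, 0.1351, 0.0008], [0.1351, 0.9908, -0.0005], [-0.0009, -0.0004, -1.0]]
```

View pics/wrist1.png

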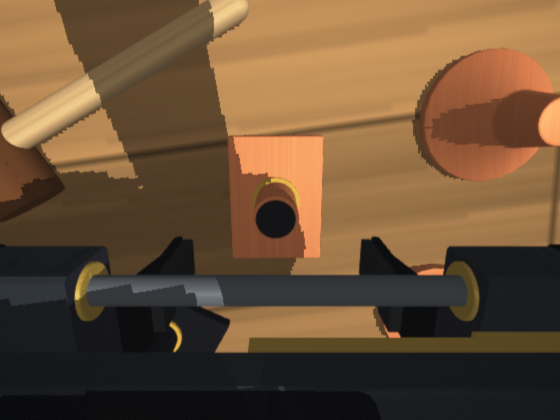

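View pics/scene1.png

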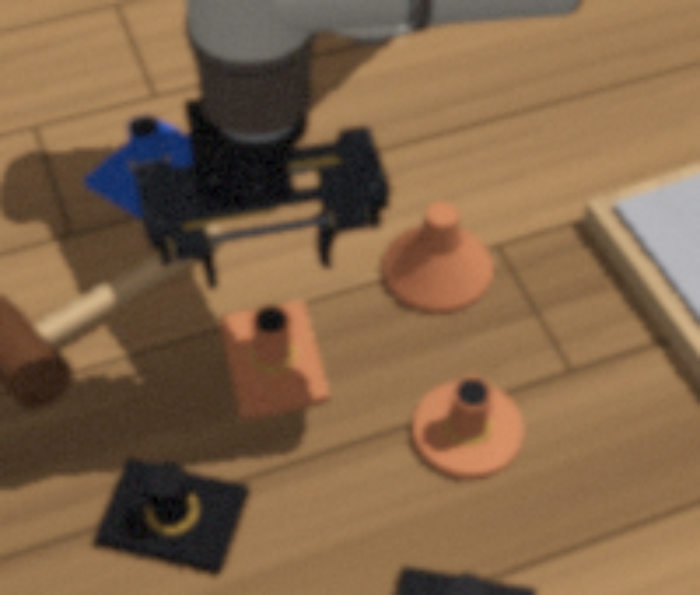

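The wrist view shows the rectangular foot at (232–323, 136–257), square to the picture. The tube top is at (276,218), centred between the fingers.

```bash
python3 - <<'E'
from h import *
from station import *
c=capture("wrist")
print(onz(c,276,218,.064))
f=np.array([onz(c,u,v,.012)[:2] for u,v in [(229,136),(323,136),(321,257),(234,257)]]);print(f,f.mean(0), np.degrees(np.arctan2(*(f[3]-f[0])[::-1])),np.degrees(np.arctan2(*(f[2]-f[1])[::-1])))
E
```

```text
[ 0.47270562 -0.28394768  0.064     ]
[[ 0.41381215 -0.31525292]
 [ 0.42428141 -0.23813222]
 [ 0.53277888 -0.25053179]
 [ 0.52203222 -0.32958263]] [ 0.47322617 -0.28337489] -7.542810744911536 -6.519727989068737
```

>>> {"name": "jog_arm", "arguments": {
  "moves": [
    [-1,-0.001,0,0.012,0,0,0],
    [-1,-0.001,0,0.026,0,0,0],
    [-1,-0.001,0,0.04,0,0,0],
    [-1,-0.001,0,0.054,0,0,0],
    [-1,-0.001,0,0.066,0,0,0],
    [-1,-0.001,0,0.073,0,0,0],
    [-1,-0.001,0,0.077,0,0,0],
    [-1,-0.001,0,0.077,0,0,0],
    [0,-0.001,0,0.077,0,0,0],
    [1,-0.001,0,0.077,0,0,0]
  ]
}}

```text
time_s: 2.8
tcp_pos: [0.4735, -0.2826, 0.0265]
ee_rot: [[-0.991, 0.135, 0.002], [0.135, 0.991, -0.001], [-0.002, -0.0, -1.0]]
wrist_force: [0.6, 0.0, -0.7]
gripper_width: 0.919
```

>>> {"name": "jog_arm", "arguments": {
  "moves": [
    [1,0,0,0,0,0,0],
    [1,0,0,0,0,0,0],
    [1,0,0,0,0,0,0],
    [1,0,0,0,0,0,0],
    [1,0,0,0,0,0,0],
    [1,0,0,0,0,0,0],
    [1,0,0,0,0,0,0],
    [1,0,0,0,0,0,0],
    [1,0,0,0,0,0,0],
    [1,0,0,0,0,0,0]
  ]
}}

```text
time_s: 3.63
tcp_pos: [0.4729, -0.2824, 0.0256]
ee_rot: [[-0.991, 0.135, 0.0], [0.135, 0.991, -0.0], [-0.0, -0.0, -1.0]]
wrist_force: [0.3, -1.2, 1.2]
gripper_width: 0.374
```

>>> {"name": "jog_arm", "arguments": {
  "moves": [
    [1,0,0,-0.008,0,0,0],
    [1,0,0,-0.02,0,0,0],
    [1,0,0,-0.035,0,0,0],
    [1,0,0,-0.052,0,0,0],
    [1,0,0,-0.07,0,0,0],
    [1,0,0,-0.09,0,0,0],
    [1,0,0,-0.11,0,0,0],
    [1,0,0,-0.125,0,0,0],
    [1,0,0,-0.135,0,0,0],
    [1,0,0,-0.14,0,0,0]
  ]
}}

```text
time_s: 4.47
tcp_pos: [0.4729, -0.2822, 0.1667]
ee_rot: [[-0.991, 0.135, 0.001], [0.135, 0.991, 0.0], [-0.001, 0.0, -1.0]]
wrist_force: [0.6, -1.1, -3.0]
gripper_width: 0.376
```

```bash
python3 - <<'E'
from h import *
from station import *
c=capture("wrist");f=c["frame"][:,:,::-1]
cv2.imwrite(f"pics/wrist2.png",f)
s=sense();print(s["tcp_pos"],s["ee_rot"].round(4).tolist(),s["wrist_force"])
T=s["ee_rot"].T
cmd=np.array([.4734,-.2835,.166])
for y in (0,):
    a=np.radians(3.0); J=np.array([.5585,.186]);R=np.array([[np.cos(a),-np.sin(a)],[np.sin(a),np.cos(a)]])
    t=J+R@[.010,0]; print("target",t, "shift tool",T@np.append(t-cmd[:2],0))
E
```

```text
[ 0.473076   -0.28230122  0.16693669] [[-0.9909, 0.1348, 0.0017], [0.1348, 0.9909, -0.0003], [-0.0018, -0.0001, -1.0]] [ 0.83856959 -0.87277083 -3.24273141]
target [0.5684863  0.18652336] shift tool [-3.08523943e-02  4.78551451e-01  2.22694621e-05]
```

View pics/wrist2.png

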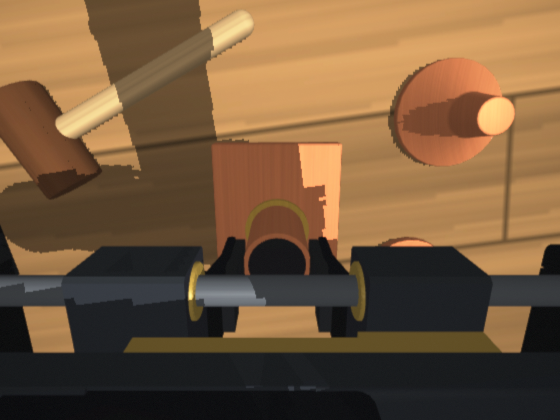

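The spout is held and its foot is square to the jaws. Next I carry it over to the jig.

>>> {"name": "jog_arm", "arguments": {
  "moves": [
    [1,-0.001,0.012,0,0,0,0],
    [1,-0.003,0.036,0,0,0,0],
    [1,-0.005,0.068,0,0,0,0],
    [1,-0.007,0.102,0,0,0,0],
    [1,-0.009,0.136,0,0,0,0],
    [1,-0.011,0.17,0,0,0,0],
    [1,-0.013,0.204,0,0,0,0],
    [1,-0.015,0.238,0,0,0,0],
    [1,-0.017,0.27,0,0,0,0],
    [1,-0.019,0.3,0,0,0,0]
  ]
}}

```text
time_s: 5.35
tcp_pos: [0.5309, 0.0147, 0.164]
ee_rot: [[-0.991, 0.134, -0.003], [0.134, 0.991, -0.0], [0.003, -0.001, -1.0]]
wrist_force: [0.7, -0.5, -3.8]
gripper_width: 0.379
```

>>> {"name": "jog_arm", "arguments": {
  "moves": [
    [1,-0.002,0.03,0,0,0,-0.02],
    [1,-0.004,0.06,0,0,0,-0.05],
    [1,-0.006,0.09,0,0,0,-0.08],
    [1,-0.008,0.118,0,0,0,-0.11],
    [1,-0.01,0.142,0,0,0,-0.14],
    [1,-0.011,0.16,0,0,0,-0.16],
    [1,-0.012,0.172,0,0,0,-0.18],
    [1,-0.012,0.178,0,0,0,-0.188],
    [1,-0.012,0.178,0.01,0,0,-0.188],
    [1,-0.012,0.178,0.02,0,0,-0.188]
  ]
}}

```text
time_s: 6.18
tcp_pos: [0.5677, 0.1867, 0.1449]
ee_rot: [[-0.999, -0.052, 0.0], [-0.052, 0.999, 0.0], [-0.0, 0.0, -1.0]]
wrist_force: [0.2, -0.8, -4.3]
gripper_width: 0.381
```

```bash
python3 - <<'E'
from h import *
from station import *
c=capture("wrist");f=c["frame"][:,:,::-1]
cv2.imwrite(f"pics/wrist3.png",f)
c=capture("top");pickle.dump(c,open("c3.pkl","wb"));cv2.imwrite("pics/top3.png",cv2.resize(c["frame"][110:240,80:220,::-1],None,fx=4,fy=4,interpolation=cv2.INTER_CUBIC))
c=capture("scene");cv2.imwrite("pics/scene3.png",cv2.resize(c["frame"][130:280,310:480,::-1],None,fx=4,fy=4,interpolation=cv2.INTER_CUBIC))
s=sense();print(s["tcp_pos"],s["ee_rot"].round(4).tolist(),s["wrist_force"],s["time_s"])
E
```

```text
[0.56649577 0.18532621 0.14373783] [[-0.9987, -0.0511, -0.004], [-0.0511, 0.9987, -0.0022], [0.0041, -0.002, -1.0]] [-0.07793798 -0.32879799 -4.17636021] 6.3333
```

View pics/wrist3.png

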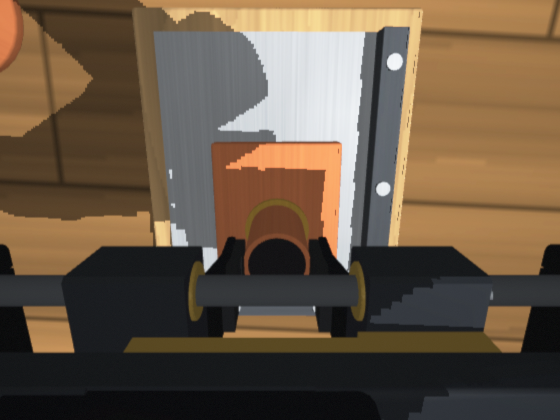

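View pics/scene3.png

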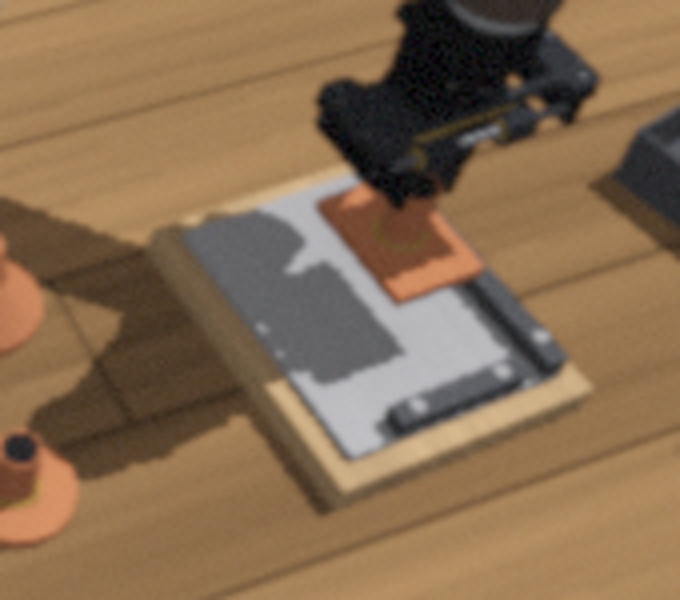

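The wrist view shows the spout square over the plate, foot at (213–340, 142). The fence is at the right (388,150) and the board's near edge is at row 10. I'll use these to refine the jig pose.

```bash
python3 - <<'E'
from h import *
from station import *
c=capture("wrist")
b=np.array([onz(c,u,v,.03)[:2] for u,v in [(135,10),(422,10)]]);v=b[1]-b[0];print("near edge",b,np.linalg.norm(v),np.degrees(np.arctan2(v[1],v[0]))-90)
pl=np.array([onz(c,u,v,.038)[:2] for u,v in [(156,32),(165,200)]]);v=pl[1]-pl[0];print("plate right edge",pl,np.degrees(np.arctan2(v[1],v[0])))
s=np.array([onz(c,u,v,.06)[:2] for u,v in [(395,62),(383.5,188)]]);v=s[1]-s[0];print("bolts",s,np.degrees(np.arctan2(v[1],v[0])))
a=np.radians(3);ex=np.array([np.cos(a),np.sin(a)]);ey=np.array([-ex[1],ex[0]])
print("jig centre from near edge", b.mean(0)+.145*ex, "from bolts y:",(s.mean(0)-[.5585,.186])@ey, "exp .09; plate y", (pl.mean(0)-[.5585,.186])@ey,"exp -.1")
E
```

```text
near edge [[0.41961962 0.06151213]
 [0.40761469 0.29482406]] 0.23362057520790502 2.9455217396245956
plate right edge [[0.43654712 0.08056155]
 [0.57684874 0.08253196]] 0.8046121833655796
bolts [[0.45205708 0.26908314]
 [0.55046429 0.27385417]] 2.7756722728599943
jig centre from near edge [0.55841844 0.18575681] from bolts y: 0.08834719704543482 exp .09; plate y -0.10159898322407197 exp -.1
```

>>> {"name": "jog_arm", "arguments": {
  "moves": [
    [1,0,0,0.012,0,0,0],
    [1,0,0,0.026,0,0,0],
    [1,0,0,0.04,0,0,0],
    [1,0,0,0.054,0,0,0],
    [1,0,0,0.064,0,0,0],
    [1,0,0,0.071,0,0,0],
    [1,0,0,0.076,0,0,0],
    [1,0,0,0.079,0,0,0],
    [1,0,0,0.081,0,0,0],
    [1,0,0,0.082,0,0,0]
  ]
}}

```text
time_s: 7.22
tcp_pos: [0.5683, 0.1873, 0.0638]
ee_rot: [[-0.999, -0.053, 0.001], [-0.053, 0.999, 0.0], [-0.001, 0.0, -1.0]]
wrist_force: [-0.3, 0.4, -2.9]
gripper_width: 0.376
```

>>> {"name": "jog_arm", "arguments": {
  "moves": [
    [1,0,0,0.0005,0,0,0],
    [1,0,0,0.001,0,0,0],
    [1,0,0,0.0015,0,0,0],
    [1,0,0,0.002,0,0,0],
    [1,0,0,0.002,0,0,0],
    [1,0,0,0.002,0,0,0],
    [1,0,0,0.002,0,0,0],
    [1,0,0,0.002,0,0,0],
    [1,0,0,0.002,0,0,0],
    [1,0,0,0.002,0,0,0]
  ]
}}

```text
time_s: 8.05
tcp_pos: [0.5684, 0.1873, 0.0636]
ee_rot: [[-0.999, -0.054, 0.002], [-0.054, 0.999, 0.0], [-0.002, 0.0, -1.0]]
wrist_force: [-2.0, -0.1, 5.8]
gripper_width: 0.377
```

>>> {"name": "jog_arm", "arguments": {
  "moves": [
    [1,0,0,0.0005,0,0,0],
    [1,0,0,0.001,0,0,0],
    [1,0,0,0.0015,0,0,0],
    [1,0,0,0.002,0,0,0],
    [1,0,0,0.002,0,0,0],
    [1,0,0,0.002,0,0,0],
    [1,0,0,0.002,0,0,0],
    [1,0,0,0.002,0,0,0],
    [1,0,0,0.002,0,0,0],
    [1,0,0,0.002,0,0,0]
  ]
}}

```text
time_s: 8.88
tcp_pos: [0.5684, 0.1873, 0.0635]
ee_rot: [[-0.999, -0.054, 0.002], [-0.054, 0.999, 0.0], [-0.002, 0.0, -1.0]]
wrist_force: [-7.2, -0.6, 14.3]
gripper_width: 0.374
```

```bash
python3 - <<'E'
from h import *
from station import *
c=capture("scene");cv2.imwrite("pics/scene4.png",cv2.resize(c["frame"][130:280,310:480,::-1],None,fx=4,fy=4,interpolation=cv2.INTER_CUBIC))
s=sense();print(s["tcp_pos"],s["ee_rot"].round(4).tolist(),s["wrist_force"],s["time_s"])
E
```

```text
[0.56842031 0.18728216 0.06347539] [[-0.9985, -0.0541, 0.0024], [-0.0541, 0.9985, 0.0002], [-0.0024, 0.0001, -1.0]] [-7.56407838 -0.24366665 14.12322986] 8.9333
```

View pics/scene4.png

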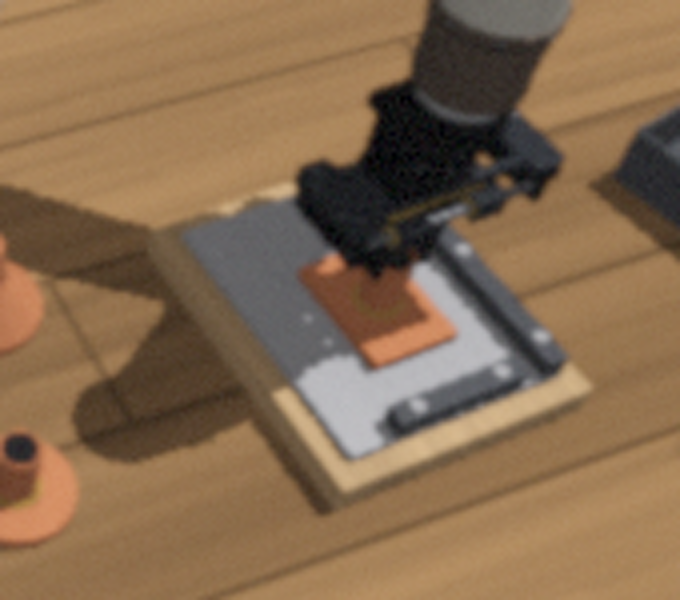

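The spout stands flat on the plate, clear of the fence and the stop, pressed with about 17 N in all. Next I ease the pressure a little and slide toward the fence (+tool y).

>>> {"name": "jog_arm", "arguments": {
  "moves": [
    [1,0,0,-0.0015,0,0,0],
    [1,0,0.003,-0.0015,0,0,0],
    [1,0,0.008,-0.0015,0,0,0],
    [1,0,0.013,-0.0015,0,0,0],
    [1,0,0.018,-0.0015,0,0,0],
    [1,0,0.023,-0.0015,0,0,0],
    [1,0,0.027,-0.0015,0,0,0],
    [1,0,0.031,-0.0015,0,0,0],
    [1,0,0.034,-0.0015,0,0,0],
    [1,0,0.036,-0.0015,0,0,0]
  ]
}}

```text
time_s: 9.77
tcp_pos: [0.568, 0.2223, 0.0636]
ee_rot: [[-0.999, -0.054, 0.004], [-0.054, 0.999, -0.001], [-0.004, -0.001, -1.0]]
wrist_force: [-0.6, -6.5, 7.6]
gripper_width: 0.374
```

>>> {"name": "jog_arm", "arguments": {
  "moves": [
    [1,0,0.0005,0,0,0,0],
    [1,0,0.001,0,0,0,0],
    [1,0,0.0015,0,0,0,0],
    [1,0,0.002,0,0,0,0],
    [1,0,0.0025,0,0,0,0],
    [1,0,0.003,0,0,0,0],
    [1,0,0.0035,0,0,0,0],
    [1,0,0.004,0,0,0,0],
    [1,0,0.004,0,0,0,0],
    [1,0,0.004,0,0,0,0]
  ]
}}

```text
time_s: 10.6
tcp_pos: [0.5678, 0.2261, 0.0636]
ee_rot: [[-0.999, -0.054, 0.004], [-0.054, 0.999, -0.001], [-0.004, -0.001, -1.0]]
wrist_force: [-0.3, -5.6, 7.6]
gripper_width: 0.38
```

>>> {"name": "jog_arm", "arguments": {
  "moves": [
    [1,0,0.0004,0,0,0,0],
    [1,0,0.0008,0,0,0,0],
    [1,0,0.0012,0,0,0,0],
    [1,0,0.0016,0,0,0,0],
    [1,0,0.002,0,0,0,0],
    [1,0,0.0024,0,0,0,0],
    [1,0,0.0025,0,0,0,0],
    [1,0,0.0025,0,0,0,0],
    [1,0,0.0025,0,0,0,0],
    [1,0,0.0025,0,0,0,0]
  ]
}}

```text
time_s: 11.43
tcp_pos: [0.5675, 0.227, 0.0637]
ee_rot: [[-0.999, -0.053, 0.003], [-0.053, 0.999, -0.003], [-0.003, -0.004, -1.0]]
wrist_force: [1.7, -9.9, 8.7]
gripper_width: 0.375
```

```bash
python3 - <<'E'
from h import *
from station import *
c=capture("wrist");cv2.imwrite("pics/wrist5.png",c["frame"][:,:,::-1])
c=capture("scene");cv2.imwrite("pics/scene5.png",cv2.resize(c["frame"][130:280,310:480,::-1],None,fx=4,fy=4,interpolation=cv2.INTER_CUBIC))
s=sense();print(s["tcp_pos"],s["ee_rot"].round(4).tolist(),s["wrist_force"],s["time_s"])
E
```

```text
[0.5674733  0.22697589 0.06373103] [[-0.9986, -0.053, 0.0028], [-0.053, 0.9986, -0.0034], [-0.0026, -0.0036, -1.0]] [ 1.55622268 -9.6188954   9.98692501] 11.5333
```

View pics/wrist5.png

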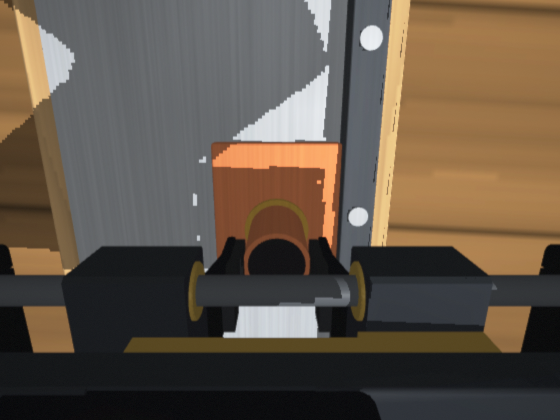

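View pics/scene5.png

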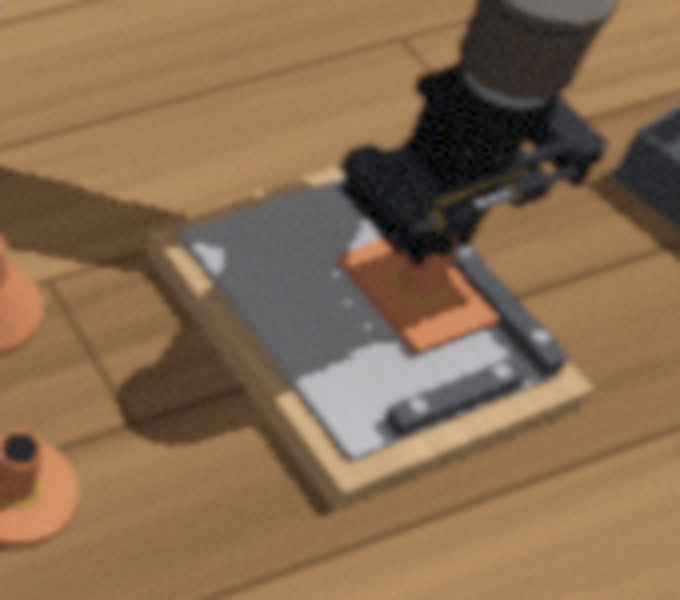

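The foot is against the fence: the gap closes at column 341 and Fy has risen to −9.9 N, and the stop is still clear. Next I slide along the fence (−tool x).

>>> {"name": "jog_arm", "arguments": {
  "moves": [
    [1,-0.002,-0.0005,0,0,0,0],
    [1,-0.006,-0.001,0,0,0,0],
    [1,-0.011,-0.001,0,0,0,0],
    [1,-0.016,-0.001,0,0,0,0],
    [1,-0.021,-0.001,0,0,0,0],
    [1,-0.025,-0.001,0,0,0,0],
    [1,-0.029,-0.001,0,0,0,0],
    [1,-0.032,-0.001,0,0,0,0],
    [1,-0.034,-0.001,0,0,0,0],
    [1,-0.035,-0.001,0,0,0,0]
  ]
}}

```text
time_s: 12.37
tcp_pos: [0.5981, 0.2279, 0.0635]
ee_rot: [[-0.999, -0.053, -0.006], [-0.053, 0.999, -0.005], [0.006, -0.005, -1.0]]
wrist_force: [-11.7, -5.8, 15.0]
gripper_width: 0.377
```

>>> {"name": "jog_arm", "arguments": {
  "moves": [
    [1,-0.0005,0,0,0,0,0],
    [1,-0.001,0,0,0,0,0],
    [1,-0.0015,0,0,0,0,0],
    [1,-0.002,0,0,0,0,0],
    [1,-0.0025,0,0,0,0,0],
    [1,-0.003,0,0,0,0,0],
    [1,-0.0035,0,0,0,0,0],
    [1,-0.004,0,0,0,0,0],
    [1,-0.004,0,0,0,0,0],
    [1,-0.004,0,0,0,0,0]
  ]
}}

```text
time_s: 13.2
tcp_pos: [0.6019, 0.2281, 0.0635]
ee_rot: [[-0.999, -0.053, -0.005], [-0.053, 0.999, -0.005], [0.006, -0.005, -1.0]]
wrist_force: [-11.4, -5.1, 13.9]
gripper_width: 0.379
```

>>> {"name": "jog_arm", "arguments": {
  "moves": [
    [1,-0.0005,0,-0.0005,0,0,0],
    [1,-0.001,0,-0.0005,0,0,0],
    [1,-0.0015,0,-0.0005,0,0,0],
    [1,-0.002,0,-0.0005,0,0,0],
    [1,-0.0025,0,-0.0005,0,0,0],
    [1,-0.003,0,-0.0005,0,0,0],
    [1,-0.0035,0,-0.0005,0,0,0],
    [1,-0.004,0,-0.0005,0,0,0],
    [1,-0.0045,0,-0.0005,0,0,0],
    [1,-0.005,0,-0.0005,0,0,0]
  ]
}}

```text
time_s: 14.03
tcp_pos: [0.6055, 0.2282, 0.0635]
ee_rot: [[-0.999, -0.053, -0.009], [-0.053, 0.999, -0.005], [0.009, -0.005, -1.0]]
wrist_force: [-14.0, -4.3, 15.8]
gripper_width: 0.375
```

>>> {"name": "jog_arm", "arguments": {
  "moves": [
    [1,-0.0005,0,-0.0005,0,0,0],
    [1,-0.001,0,-0.0005,0,0,0],
    [1,-0.0015,0,-0.0005,0,0,0],
    [1,-0.002,0,-0.0005,0,0,0],
    [1,-0.002,0,-0.0005,0,0,0],
    [1,-0.002,0,-0.0005,0,0,0],
    [1,-0.002,0,-0.0005,0,0,0],
    [1,-0.002,0,-0.0005,0,0,0],
    [1,-0.002,0,-0.0005,0,0,0],
    [1,-0.002,0,-0.0005,0,0,0]
  ]
}}

```text
time_s: 14.87
tcp_pos: [0.6057, 0.2283, 0.0637]
ee_rot: [[-0.999, -0.052, -0.012], [-0.052, 0.999, -0.006], [0.012, -0.005, -1.0]]
wrist_force: [-17.5, -2.8, 15.8]
gripper_width: 0.374
```

```bash
python3 - <<'E'
from h import *
from station import *
c=capture("top");cv2.imwrite("pics/top6.png",cv2.resize(c["frame"][110:240,80:220,::-1],None,fx=4,fy=4,interpolation=cv2.INTER_CUBIC))
c=capture("scene");cv2.imwrite("pics/scene6.png",cv2.resize(c["frame"][130:280,310:480,::-1],None,fx=4,fy=4,interpolation=cv2.INTER_CUBIC))
s=sense();print(s["tcp_pos"],s["ee_rot"].round(4).tolist(),s["wrist_force"],s["time_s"])
E
```

```text
[0.60569633 0.22829371 0.06372559] [[-0.9986, -0.0523, -0.0118], [-0.0522, 0.9986, -0.0061], [0.0121, -0.0055, -0.9999]] [-17.38880143  -4.09434708  14.26223093] 14.9667
```

View pics/scene6.png

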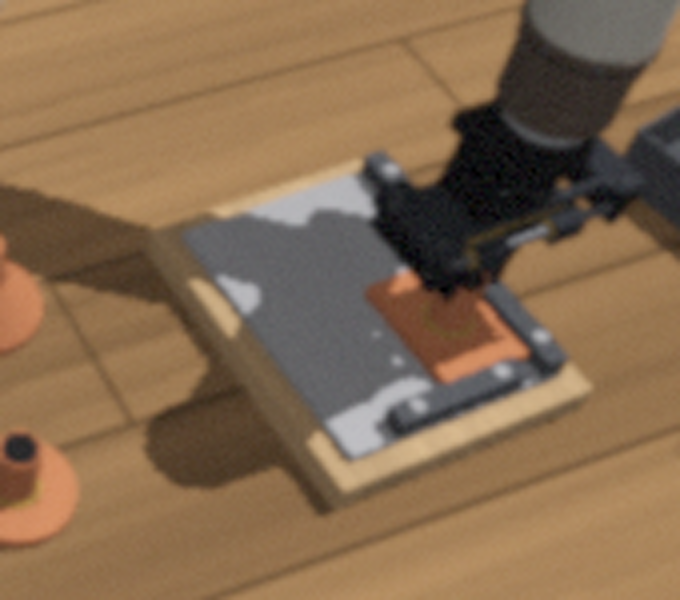

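The foot now touches both the fence and the stop; the TCP has stopped advancing and Fx has risen to −17.5 N. I relieve the pressure, open partly to stay clear of the bolt heads, and rise.

>>> {"name": "jog_arm", "arguments": {
  "moves": [
    [1,0.001,0,-0.001,0,0,0],
    [1,0.002,0,-0.002,0,0,0],
    [1,0.003,0,-0.002,0,0,0],
    [1,0.004,0,-0.002,0,0,0],
    [1,0.004,0,-0.002,0,0,0],
    [-0.2,0.004,0,-0.002,0,0,0],
    [-0.2,0.004,0,-0.002,0,0,0],
    [-0.2,0.004,0,-0.002,0,0,0],
    [-0.2,0.004,0,-0.002,0,0,0],
    [-0.2,0.004,0,-0.002,0,0,0]
  ]
}}

```text
time_s: 15.8
tcp_pos: [0.6083, 0.2314, 0.0643]
ee_rot: [[-0.999, -0.053, 0.001], [-0.053, 0.999, 0.001], [-0.001, 0.001, -1.0]]
wrist_force: [0.7, -0.4, 0.5]
gripper_width: 0.584
```

>>> {"name": "jog_arm", "arguments": {
  "moves": [
    [-0.2,0,0,0,0,0,0],
    [-0.2,0,0,0,0,0,0],
    [-0.2,0,0,0,0,0,0],
    [-0.2,0,0,0,0,0,0],
    [-0.2,0,0,0,0,0,0],
    [-0.2,0,0,0,0,0,0],
    [-0.2,0,0,0,0,0,0],
    [-0.2,0,0,0,0,0,0],
    [-0.2,0,0,0,0,0,0],
    [-0.2,0,0,0,0,0,0]
  ]
}}

```text
time_s: 16.63
tcp_pos: [0.6077, 0.2308, 0.0641]
ee_rot: [[-0.999, -0.053, -0.0], [-0.053, 0.999, 0.0], [0.0, 0.0, -1.0]]
wrist_force: [0.2, 0.4, 0.0]
gripper_width: 0.605
```

>>> {"name": "jog_arm", "arguments": {
  "moves": [
    [-0.2,0,0,-0.005,0,0,0],
    [-0.2,0,0,-0.013,0,0,0],
    [-0.2,0,0,-0.022,0,0,0],
    [-0.2,0,0,-0.033,0,0,0],
    [-0.2,0,0,-0.045,0,0,0],
    [-0.2,0,0,-0.06,0,0,0],
    [-0.2,0,0,-0.08,0,0,0],
    [-0.2,0,0,-0.1,0,0,0],
    [-0.2,0,0,-0.115,0,0,0],
    [-0.2,0,0,-0.12,0,0,0]
  ]
}}

```text
time_s: 17.47
tcp_pos: [0.6093, 0.2315, 0.1888]
ee_rot: [[-0.999, -0.053, 0.006], [-0.053, 0.999, 0.003], [-0.007, 0.003, -1.0]]
wrist_force: [-0.2, -0.1, 0.5]
gripper_width: 0.598
```

>>> {"name": "jog_arm", "arguments": {
  "moves": [
    [-0.2,0.015,0,0,0,0,0],
    [-0.2,0.04,0,0,0,0,0],
    [-0.2,0.065,0,0,0,0,0],
    [-0.2,0.09,0,0,0,0,0],
    [-0.2,0.11,0,0,0,0,0],
    [-0.2,0.13,0,0,0,0,0],
    [-0.2,0.14,0,0,0,0,0],
    [-0.2,0.15,0,0,0,0,0],
    [-0.2,0.15,0,0,0,0,0],
    [-0.2,0.15,0,0,0,0,0]
  ]
}}

```text
time_s: 18.3
tcp_pos: [0.4583, 0.2232, 0.1844]
ee_rot: [[-0.999, -0.053, 0.001], [-0.053, 0.999, 0.0], [-0.001, 0.0, -1.0]]
wrist_force: [-0.1, 0.2, -0.3]
gripper_width: 0.6
```

```bash
python3 - <<'E'
from h import *
from station import *
c=capture("top");pickle.dump(c,open("c7.pkl","wb"));cv2.imwrite("pics/top7.png",cv2.resize(c["frame"][110:240,90:290,::-1],None,fx=4,fy=4,interpolation=cv2.INTER_CUBIC))
c2=capture("scene");cv2.imwrite("pics/scene7.png",cv2.resize(c2["frame"][130:280,280:480,::-1],None,fx=4,fy=4,interpolation=cv2.INTER_CUBIC))
s=sense();print(s["tcp_pos"],s["wrist_force"],s["time_s"])
for cc,z0 in ((c,.05),):
    hsv=cv2.cvtColor(cc["frame"],cv2.COLOR_RGB2HSV);m=cv2.inRange(hsv,(0,110,60),(13,255,255))
    for b in [(100,125,190,230),(235,140,280,185),(215,195,268,245)]:
        x0,y0,x1,y1=b;k=np.zeros_like(m);k[y0:y1,x0:x1]=m[y0:y1,x0:x1]
        cs,_=cv2.findContours(k,cv2.RETR_EXTERNAL,cv2.CHAIN_APPROX_NONE);k=max(cs,key=cv2.contourArea)[:,0].astype(float)
        w=np.array([onz(cc,u,v,.05 if b[0]==100 else .012)[:2] for u,v in k]).astype(np.float32)*1000
        print(cv2.minAreaRect(w),k.min(0),k.max(0))
E
```

```text
[0.45871231 0.22315427 0.18403006] [ 0.12614701 -0.99883253  0.25723444] 18.4
((607.1511840820312, 229.25975036621094), (110.31856536865234, 82.51461029052734), 1.5718408823013306) [116. 142.] [144. 179.]
((605.6972045898438, -149.92965698242188), (95.43830871582031, 94.6131591796875), 0.2785038948059082) [243. 148.] [274. 179.]
((430.08343505859375, -99.59675598144531), (109.23859405517578, 104.42440795898438), 45.39213943481445) [223. 204.] [260. 239.]
```

View pics/top7.png

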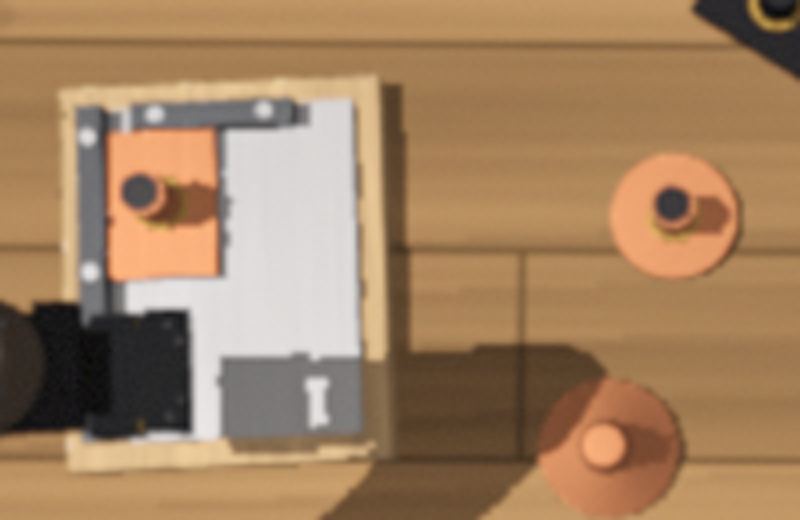

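View pics/scene7.png

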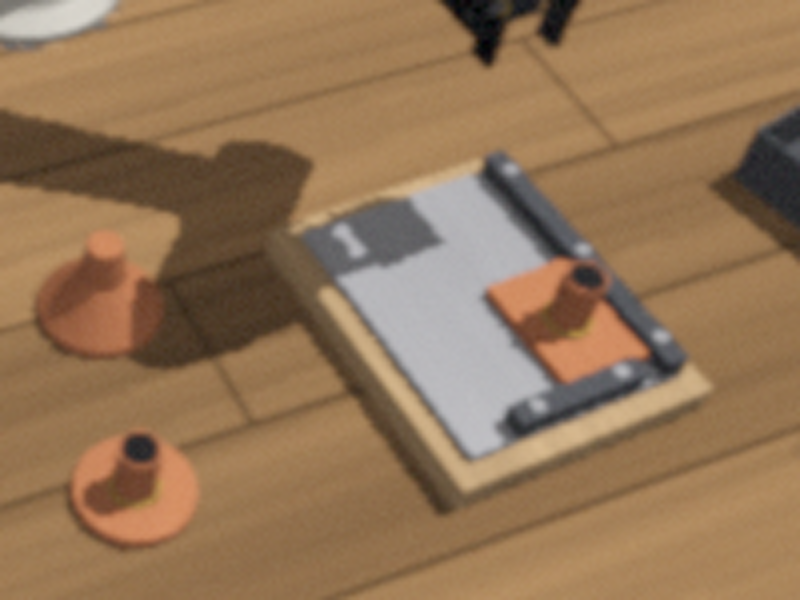

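Both views show the spout flat, square and upright in the corner. It measures about (51, 41) mm in the jig frame against a target of (50, 40). The bystanders haven't moved.

```bash
python3 -c "
from station import *
print(finish_job())"
```

```text
the job is handed in; nothing more can be done
None
```

I set the rectangular-footed copper spout on the plate about 40 mm clear of the fence and the stop. I pressed it with about 17 N in all, slid it against the long fence, then along it to the end stop. I let go with a partial opening, backed away and handed the job in at about 18.4 s of the 38 s allowed.

**Final position:** The last top view puts the spout at about x = 51, y = 41 mm in the jig frame, against a target of 50 and 40. It is square within about 1.5° and upright in both the top and scene views.

**Bystanders:** The round-footed spout measured within about 2 mm of its start. The funnel was checked by eye only, because the first colour mask caught just part of it, but it stands at its original place in both views.

**Other disagreements:** The wrist camera gave about 0.8° for the plate edge, against about 3° for the board edges and the fence bolts. I used about 3°, which fitted the contacts along the fence and at the stop. No other check failed, and handing in gave no verdict.

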